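# Set two gas taps by pushing their levers

## Task

Two table gas rings have their tap levers open: one ring has a pot on it, the other stands bare. Push the bare ring's lever round with a finger until it is fully shut (square across its pipe, against its stop), and push the other lever to halfway, 45 degrees from its pipe, so that the pot just simmers; do not shut the gas under the pot on the way. Only push the levers, and leave the pot and everything else on the counter where it is.

Things in the scene. Friction and masses are not known exactly. Their poses are not given: they have to be found in the camera images.
- ring_bare: Fixed table gas ring with nothing standing on it, with its feed pipe and tap. Origin on the table right under the tap's pivot; its +x axis runs along the pipe from the pivot to the ring, z up. The ring (cast burner with four pan supports, 180 mm across, 65 mm high) is centred 250 mm along +x; the pipe comes up out of the table 100 mm behind the pivot (-x).
- tap_bare (a joint): Tap lever of the gas ring with nothing standing on it, rad: 0 = in line with the pipe, pointing from pivot to ring = fully open; turns clockwise seen from above; 1.571 = square across the pipe, at a hard stop = shut; 0.785 = halfway. Starts at 0 to 0.3. Stays where it is left (friction about 0.22 N m: 2.5 N pushed 85 mm from the pivot).
- tap_bare_pivot (a point): Pivot of the lever of the gas ring with nothing standing on it: on its vertical axis, level with the lever's top face (112 mm above the table). Lever: black flat bar 120 mm long from the axis, 20 mm wide, 14 mm thick (underside at 98 mm), free space beside it. Below it: steel pipe, top at 71 mm; brass valve body 65 mm long, top at 79 mm.
- tap_bare_tip (a point): Free end of that lever (gas ring with nothing standing on it): middle of its end, on its top face, 120 mm from the pivot axis.
- ring_pot: Fixed table gas ring with the pot standing on it, with its feed pipe and tap. Origin on the table right under the tap's pivot; its +x axis runs along the pipe from the pivot to the ring, z up. The ring (cast burner with four pan supports, 180 mm across, 65 mm high) is centred 250 mm along +x; the pipe comes up out of the table 100 mm behind the pivot (-x).
- tap_pot (a joint): Tap lever of the gas ring with the pot standing on it, rad: 0 = in line with the pipe, pointing from pivot to ring = fully open; turns clockwise seen from above; 1.571 = square across the pipe, at a hard stop = shut; 0.785 = halfway. Starts at 0 to 0.3. Stays where it is left (friction about 0.22 N m: 2.5 N pushed 85 mm from the pivot).
- tap_pot_pivot (a point): Pivot of the lever of the gas ring with the pot standing on it: on its vertical axis, level with the lever's top face (112 mm above the table). Lever: black flat bar 120 mm long from the axis, 20 mm wide, 14 mm thick (underside at 98 mm), free space beside it. Below it: steel pipe, top at 71 mm; brass valve body 65 mm long, top at 79 mm.
- tap_pot_tip (a point): Free end of that lever (gas ring with the pot standing on it): middle of its end, on its top face, 120 mm from the pivot axis.
- pot: Aluminium cooking pot with two small side handles, 150 mm across the rim, 80 mm high, standing on one of the gas rings (rim 145 mm above the table). Origin: centre of its underside. Leave alone.
- bowl_a: White bowl, 150 mm across, 55 mm high, on the table. Origin: centre of its underside. Leave alone.
- bowl_b: Brown earthenware bowl, 150 mm across, 55 mm high, on the table. Origin: centre of its underside. Leave alone.
- ramekin: Small white ramekin, 70 mm across, 40 mm high, on the table. Origin: centre of its underside. Leave alone.
- squeezer: Clear sauce bottle, 56 mm across, 170 mm high. Origin: centre of its underside. Leave alone.
- mill: Dark wooden pepper mill, 56 mm across, 150 mm high. Origin: centre of its underside. Leave alone.
- spoon: Steel spoon, 170 mm long, lying on the table between the two pipes. Origin: on its underside, x along its length. Leave alone.
- tweezers: Steel plating tweezers, 150 mm long, lying on the table. Origin: centre of their underside. Leave alone.

How it is judged:
By the outcome, as a careful person would: the job done as asked, in the order asked, and still so for the second after the job is handed in, with the robot touching nothing.
It also fails if it takes over 61 s, if anything falls off the work surface, if the arm or the gripper's body presses on something with over 40 N, if the wrist force passes 120 N, or if a joint passes its speed limit or range.

## Robot

A 6-joint arm with a two-finger parallel gripper is mounted at the origin on the work surface. World frame = base frame: x ahead of the robot, y to its left, z up, the work surface at z = 0. Lengths are in m, angles in degrees, forces in N, time in s.
With the tool pointing down it reaches from about 0.4 to 0.825 m from the base axis. Payload 7 kg.
Tool frame: the origin (TCP) lies on the centre line of the jaws, within the pads' length; the fingertips stand 19 mm ahead of it and the grasp point (between the pads) is the TCP (r.tips_ahead is the distance from the TCP to the fingertips, in m); z points along the fingers, y is the line along which they close (so a half turn about z gives the same grasp; the last joint's range is limited). The gripper opens to 88 mm and grips with 3 to 60 N. Pads are 19 mm wide; open, the fingers measure 130 mm over their backs; the gripper's body (78 mm by 193 mm) begins 47 mm behind the grasp point.
Start: joints at [82.34, 20.546, 0.682, 0, -70.136, -16.507], TCP at [0.276, 0.616, 0.246] pointing down, gripper open.
Joint ranges: [-176.03, 176.03], [-82.01, 121.73], [-58.28, 71.71], [-173.87, 95.51], [-174.79, -0.11], [-173.66, 173.66]. Speed limits (degrees/s): [136.94, 136.94, 172.46, 180, 180, 180].

## Interface

Orientations are given as [roll, pitch, yaw] about the fixed x, y, z axes, in that order (R = Rz(yaw) Ry(pitch) Rx(roll)).
In Python, from plant import r, viewer, close_job gives the robot as it stands. The module is installed in compiled form; this text tells all that it offers.
- The arm moves only by the tool arm_command, never from a script. Its arguments are lists of equal length, an entry for each row: "travel": the shift along the world's x, y, z scaled (see below), a list of three; "delta_rot": the turn, a rotation vector about the world's x, y, z scaled (see below), a list of three. In form: {"travel": [[dx, dy, dz], ...], "delta_rot": [[rx, ry, rz], ...]}. A call has 1 to 20 rows; each row is the pose to reach, as a shift and turn from the pose commanded when the call began; what a row does not reach only later rows make up. The controller multiplies each number of a shift by 0.5 m and each number of a turn by 90 degrees. A row lasts 1/8 s, in which the tool goes at most 62.5 mm and 10.7 degrees, less where a joint would pass 70% of its speed; a pose out of reach is approached as far as the arm can. A call with a number of a shift or a turn outside -1 to 1 is refused whole. A call with a gripper value outside its range is refused whole. "grip" is the opening, from 0 (shut) to 1 (fully open), set as the call begins (left out, the last holds). The fingers move at their own pace and stop on an object; "newtons" is the grip in N (left out, the last holds). Time passes only in rows, so rows that repeat a pose let the fingers close. It gives the time, the measured TCP pose, the force, the opening and the grip force at its end, in the units of the state.
- r.get_state(): the state, without advancing time (a new reading comes with each control period).
- viewer.capture(name): name is "scene" or "top" or "wrist"; returns a dict with "img" (400x640x3 uint8, red, green, blue), "camera_matrix" (3x3 intrinsics, pixels), "R" (3x3) and "t" (3): a world point X has camera coordinates R X + t; the wrist camera has in their place "mount" (4x4, takes a point from camera to tool coordinates, whose origin is the TCP and whose axes are the flange's). Camera axes: x right, y down, z forward; pixel columns grow to the right and rows downward; lengths in m; the calibration is good to about 2 mm. A picture is of the moment at which its call begins: read the wrist's pose just before it. There is no depth.
- close_job(): hands the job in; it is judged then, once.
The state is a dict: "time_s": time; "joints": joint angles; "qd": joint speeds; "joint_torque": joint torques, N m; "tcp_pos": TCP position; "eef_rot": TCP orientation; "contact_force": force on the tool from outside, world axes, zero at the start; "moment": the same for the moment, N m; "gripper_width": finger opening in m; "gripper_force": force on a finger pad.
Only numpy, scipy, OpenCV 4.12 (cv2) and the standard library are available. Lean on these libraries where they do the work, as an engineer would, in place of code of your own. Each camera call takes 0.05 s, during which the arm holds its last target. There are 200 camera calls.

## Working session

There is one attempt and no reset: what is moved stays moved. The work goes in short steps, Python scripts to look and compute and a tool call to move; the robot and the scene stay as the last step left them, time stands still between calls to the robot, and variables do not carry over. Pictures are saved under pics/ and viewed, at most 10 in all, crops included, and the job is handed in when it is done.

Besides the shell and the picture viewer there is one more tool, called after "Emit:" by a JSON object that holds its "op" and its "data". arm_command: Moves the arm, as the interface text tells. Shifts and turns lie within -1 to 1; 1 stands for 0.5 m of shift or 90 degrees of turn. Its arguments: {"type":"object","properties":{"travel":{"type":"array"},"delta_rot":{"type":"array"},"grip":{"type":"number"},"newtons":{"type":"number"}},"required":["travel","delta_rot"]}

```bash
mkdir -p pics; cat > h.py <<'E'
import numpy as np, cv2, pickle
from plant import r, viewer, close_job
def cap(n,f):
    d=viewer.capture(n); cv2.imwrite(f'pics/{f}.png',d['img'][:,:,::-1]); pickle.dump(d,open(f'pics/{f}.pkl','wb')); return d
def ray(d,u,v,z):
    K=np.array(d['camera_matrix']);R=np.array(d['R']);t=np.array(d['t'])
    c=-R.T@t; w=R.T@np.linalg.inv(K)@[u,v,1]; return c+w*(z-c[2])/w[2]
def proj(d,X):
    K=np.array(d['camera_matrix']);p=K@(np.array(d['R'])@np.array(X)+np.array(d['t'])); return p[:2]/p[2]
E
python3 - <<'E'
from h import *
s=r.get_state();print(s['tcp_pos'],s['eef_rot'],s['time_s'],r.tips_ahead)
for n in('top','scene'):
    d=cap(n,n+'1');print(n,-np.array(d['R']).T@d['t'])
E
```

```text
[0.27615591 0.61540193 0.24461297] [ 1.79902773e+02 -7.72226772e-03 -2.41730078e+01] 0.0 0.019
top [0.37251111 0.01065577 1.38994925]
scene [1.50401274 0.0053856  0.92171008]
```

View pics/top1.png

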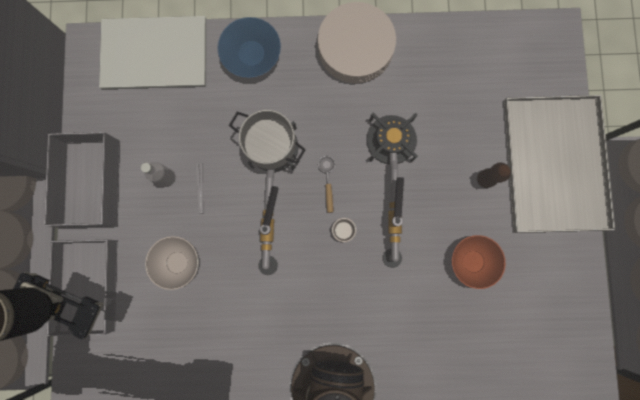

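View pics/scene1.png

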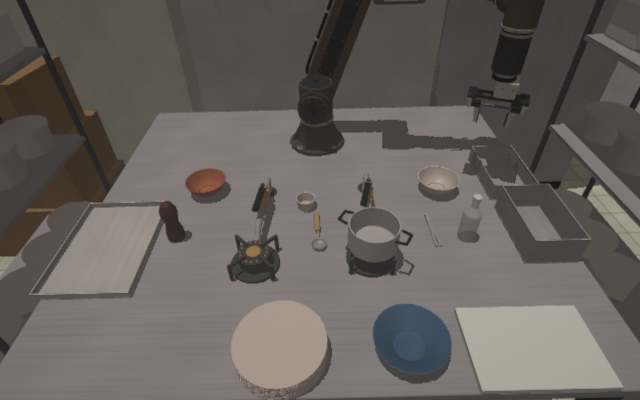

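Top view: up is +x and left is +y. The pot ring's lever runs from its pivot at about (265,229) to its tip at about (273,187). The bare ring's runs from (397,221) to (400,178). Clockwise means both tips go right (-y). The scene view agrees with this. Next I'll measure the black lever masks.

```bash
python3 - <<'E'
from h import *
d=pickle.load(open('pics/top1.pkl','rb'));im=d['img'];
g=im.max(2)
out=[]
for n,(x0,x1,y0,y1) in dict(pot=(250,290,175,245),bare=(380,415,168,240)).items():
    m=np.zeros_like(g);m[y0:y1,x0:x1]=(g[y0:y1,x0:x1]<45)
    k,l,st,c=cv2.connectedComponentsWithStats(m)
    i=1+st[1:,4].argmax();print(n,st[i],c[i])
    ys,xs=np.nonzero(l==i);rc=cv2.minAreaRect(np.c_[xs,ys].astype(np.float32));print(rc)
    P=np.array([ray(d,u,v,.112)[:2] for u,v in cv2.boxPoints(rc)]);print(P.round(3))
    # principal axis in world
    W=np.array([ray(d,u,v,.112)[:2] for u,v in zip(xs,ys)]);mu=W.mean(0);ax=np.linalg.svd(W-mu,full_matrices=False)[2][0];ax*=np.sign(ax[0])
    pr=(W-mu)@ax
    print('mean',mu.round(4),'ang',np.degrees(np.arctan2(ax[1],ax[0])),'ends',(mu+ax*pr.min()).round(4),(mu+ax*pr.max()).round(4))
for n in('base pot',(267,265),(269,170)),('base bare',(393,257),(393,150)):
    print(n[0],[ray(d,*p,.06)[:2].round(3) for p in n[1:]])
# burner by orange colour
hsv=cv2.cvtColor(im,cv2.COLOR_RGB2HSV);m=cv2.inRange(hsv,(8,110,110),(30,255,255));k,l,st,c=cv2.connectedComponentsWithStats(m)
for i in range(1,k):
    if st[i,4]>20: print('orange',st[i],c[i].round(1),ray(d,*c[i],.05)[:2].round(3))
c=cv2.resize(np.hstack([im[90:280,225:310],im[90:280,360:445]]),None,fx=3.0,fy=3.0,interpolation=cv2.INTER_CUBIC)
cv2.imwrite('pics/c1.png',cv2.convertScaleAbs(c[:,:,::-1],alpha=1.5))
E
```

```text
Traceback (most recent call last):
ValueError: attempt to get argmax of an empty sequence
```

```bash
cat > m.py <<'E'
from h import *
def lever(d,box,th,z=.112):
    g=d['img'].max(2);x0,x1,y0,y1=box
    m=np.zeros_like(g);m[y0:y1,x0:x1]=(g[y0:y1,x0:x1]<th)
    k,l,st,c=cv2.connectedComponentsWithStats(m)
    i=1+st[1:,4].argmax();ys,xs=np.nonzero(l==i)
    W=np.array([ray(d,u,v,z)[:2] for u,v in zip(xs,ys)]);mu=W.mean(0);ax=np.linalg.svd(W-mu,full_matrices=False)[2][0];ax*=np.sign(ax[0])
    pr=(W-mu)@ax;q=(W-mu)@[-ax[1],ax[0]]
    print(st[i],'mean',mu.round(4),'ang',np.degrees(np.arctan2(ax[1],ax[0])).round(1),'ends',(mu+ax*pr.min()).round(4),(mu+ax*pr.max()).round(4),'w',np.ptp(q).round(3))
E
python3 - <<'E'
from m import *
d=pickle.load(open('pics/top1.pkl','rb'));im=d['img'];g=im.max(2)
print(g[205,255:285],g[200,385:412])
for th in(50,60,70):
  for b in((255,285,180,235),(385,410,170,230)):
    try: lever(d,b,th)
    except Exception as e: print(th,e)
hsv=cv2.cvtColor(im,cv2.COLOR_RGB2HSV);m=cv2.inRange(hsv,(8,110,90),(30,255,255));k,l,st,c=cv2.connectedComponentsWithStats(m)
for i in range(1,k):
    if st[i,4]>15: print('orange',st[i],c[i].round(1),ray(d,*c[i],.05)[:2].round(3))
c=cv2.resize(np.hstack([im[90:280,225:310],im[90:280,360:445]]),None,fx=3.0,fy=3.0,interpolation=cv2.INTER_CUBIC)
cv2.imwrite('pics/c1.png',cv2.convertScaleAbs(c[:,:,::-1],alpha=1.5))
E
```

```text
[127 128 129 127 127 126 127 126 120 102  93  79  59  51  54  56  56  58
  60  81 110 121 125 124 125 126 125 125 125 124] [ 74  75  73  73  72  73  72  72  71  66  55  56  60  60  59  59  66  84
 108 120 123 124 123 122 123 123 123]
50 attempt to get argmax of an empty sequence
50 attempt to get argmax of an empty sequence
[264 187  13  37 200] mean [0.5063 0.1558] ang -14.5 ends [0.4587 0.1681] [0.557  0.1427] w 0.017
[394 179   9  37 149] mean [ 0.5301 -0.1913] ang -9.8 ends [ 0.4718 -0.1813] [ 0.5707 -0.1983] w 0.019
[263 187  15  38 252] mean [0.5057 0.1557] ang -14.2 ends [0.456  0.1683] [0.5576 0.1426] w 0.019
[393 178  10  39 283] mean [ 0.5208 -0.1917] ang -6.6 ends [ 0.4688 -0.1857] [ 0.5729 -0.1977] w 0.021
orange [387 128  15  15 178] [393.8 135. ] [ 0.708 -0.199]
orange [261 220  12  21  97] [267.8 234.2] [0.432 0.17 ]
orange [390 226  11   7  68] [394.9 229.4] [ 0.436 -0.189]
orange [391 237   9   5  41] [395. 239.] [ 0.409 -0.188]
orange [ 452  236   53   52 1890] [477.1 261.8] [ 0.339 -0.414]
orange [262 245   9   5  37] [266.2 246.8] [0.397 0.175]
```

View pics/c1.png

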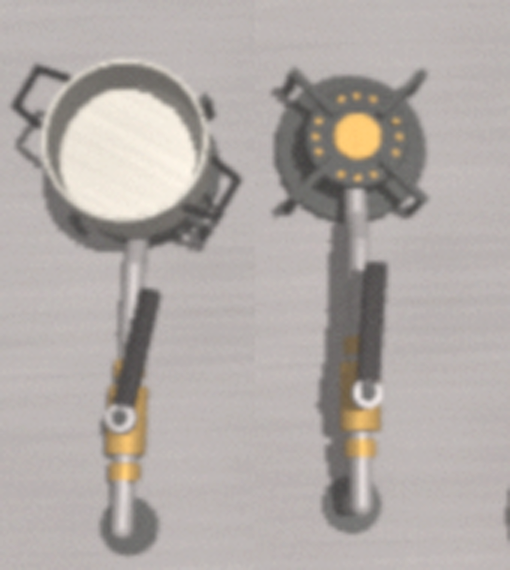

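```bash
python3 - <<'E'
from h import *
d=pickle.load(open('pics/top1.pkl','rb'))
for n,pv,a,b in(('pot',(265,229.3),(225+122/3-.3,90+500/3),(225+135/3,90+245/3)),('bare',(397.7,221),(360+107/3,90+490/3),(360+103/3,90+200/3))):
    P=ray(d,*pv,.112)[:2];A=ray(d,*a,.065)[:2];B=ray(d,*b,.065)[:2];v=B-A
    print(n,'piv',P.round(4),'pipe',A.round(3),B.round(3),np.degrees(np.arctan2(v[1],v[0])).round(1),'perp off',((P-A)@[-v[1],v[0]]/np.linalg.norm(v)).round(4))
print('burner dir',ray(d,393.8,135,.05)[:2],'pot rim c',ray(d,266.7,136.7,.145)[:2])
s=pickle.load(open('pics/scene1.pkl','rb'))
c=cv2.resize(s['img'][165:290,220:420],None,fx=4,fy=4,interpolation=cv2.INTER_CUBIC)
cv2.imwrite('pics/c2.png',cv2.convertScaleAbs(c[:,:,::-1],alpha=1.5))
E
```

```text
pot piv [0.4428 0.1703] pipe [0.369 0.176] [0.609 0.16 ] -3.9 perp off -0.0008
bare piv [ 0.4553 -0.1884] pipe [ 0.369 -0.186] [ 0.642 -0.195] -1.9 perp off 0.0003
burner dir [ 0.70838197 -0.19843274] pot rim c [0.69003429 0.158314  ]
```

View pics/c2.png

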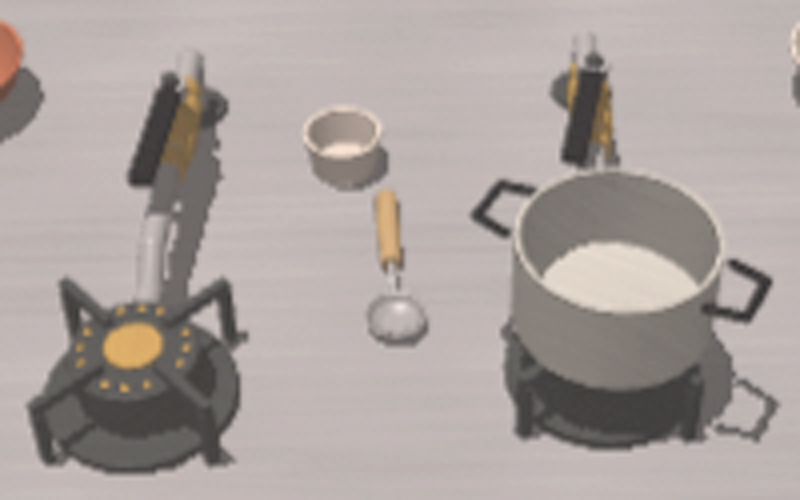

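Both views agree. The pivots are at bare (0.455, -0.188) and pot (0.443, 0.170), with pipes at about -2° and -3.5°. The levers start at about 5° and 11° open. I'll do the bare ring first, with the jaws shut.

Emit:
{"op": "arm_command", "data": {"travel": [[0.04,-0.1,0.06],[0.08,-0.2,0.11],[0.12,-0.3,0.11],[0.17,-0.4,0.11],[0.21,-0.5,0.11],[0.25,-0.6,0.11],[0.3,-0.7,0.11],[0.34,-0.8,0.11],[0.34,-0.8,0.11]], "delta_rot": [[0,0,0.05],[0,0,0.1],[0,0,0.15],[0,0,0.19],[0,0,0.19],[0,0,0.19],[0,0,0.19],[0,0,0.19],[0,0,0.19]], "grip": 0, "newtons": 20}}

```text
time_s: 1.23
tcp_pos: [0.4469, 0.2128, 0.3005]
eef_rot: [180.0, 0.0, -7.3]
contact_force: [-1.4, 0.6, 0.0]
gripper_width: 0.0039
gripper_force: 0.0
```

Emit:
{"op": "arm_command", "data": {"travel": [[0.02,-0.1,0],[0.05,-0.2,0],[0.08,-0.3,0],[0.11,-0.4,0],[0.14,-0.5,0],[0.17,-0.6,0],[0.2,-0.71,0],[0.2,-0.71,-0.08],[0.2,-0.71,-0.16],[0.2,-0.71,-0.24],[0.2,-0.71,-0.32],[0.2,-0.71,-0.375],[0.2,-0.71,-0.375],[0.2,-0.71,-0.375]], "delta_rot": [[0,0,0],[0,0,0],[0,0,0],[0,0,0],[0,0,0],[0,0,0],[0,0,0],[0,0,0],[0,0,0],[0,0,0],[0,0,0],[0,0,0],[0,0,0],[0,0,0]]}}

```text
time_s: 2.98
tcp_pos: [0.5472, -0.1389, 0.1141]
eef_rot: [180.0, -0.1, -7.0]
contact_force: [0.8, -0.2, 0.8]
gripper_width: 0.0006
gripper_force: 0.0
```

```bash
cat > path.py <<'E'
# finger centre path in command units from the present pose: pivot, pipe angle, list of lever angles, offset, radius
from h import *
def plan(P,angs,off=.031,rad=.085):
    s=r.get_state();p0=s['tcp_pos'];y0=s['eef_rot'][2];print(p0.round(4),s['eef_rot'].round(1),s['contact_force'].round(1),s['time_s'])
    for a in angs:
        t=np.radians(a);u=np.array([np.cos(t),np.sin(t)]);n=np.array([-u[1],u[0]])
        q=np.array(P)+rad*u+off*n
        print(a,((q-p0[:2])/.5).round(3),'rot',round((a-y0)/90,3))
E
python3 - <<'E'
from path import *
cap('top','top2');cap('scene','scene2')
plan((.4553,-.1884),[-7,-15,-25,-35,-45,-55,-65,-75,-85,-90,-92,-94])
d=pickle.load(open('pics/top2.pkl','rb'));s=pickle.load(open('pics/scene2.pkl','rb'))
a=cv2.resize(d['img'][130:270,340:480],(480,480));b=cv2.resize(s['img'][140:260,200:320],(320,480)) 
b=cv2.resize(s['img'][130:250,200:280],(320,480))
cv2.imwrite('pics/c3.png',cv2.convertScaleAbs(np.hstack([a,b])[:,:,::-1],alpha=1.5))
E
```

```text
[ 0.5474 -0.139   0.1145] [-1.8e+02 -1.0e-01 -7.0e+00] [-0.7  0.4 -0.3] 3.075
-7 [-0.008 -0.058] rot 0.0
-15 [-0.004 -0.083] rot -0.088
-25 [-0.004 -0.114] rot -0.2
-35 [-0.009 -0.146] rot -0.311
-45 [-0.02  -0.175] rot -0.422
-55 [-0.036 -0.203] rot -0.533
-65 [-0.056 -0.227] rot -0.644
-75 [-0.08  -0.247] rot -0.755
-85 [-0.108 -0.263] rot -0.866
-90 [-0.122 -0.269] rot -0.922
-92 [-0.128 -0.271] rot -0.944
-94 [-0.134 -0.273] rot -0.966
```

View pics/c3.png

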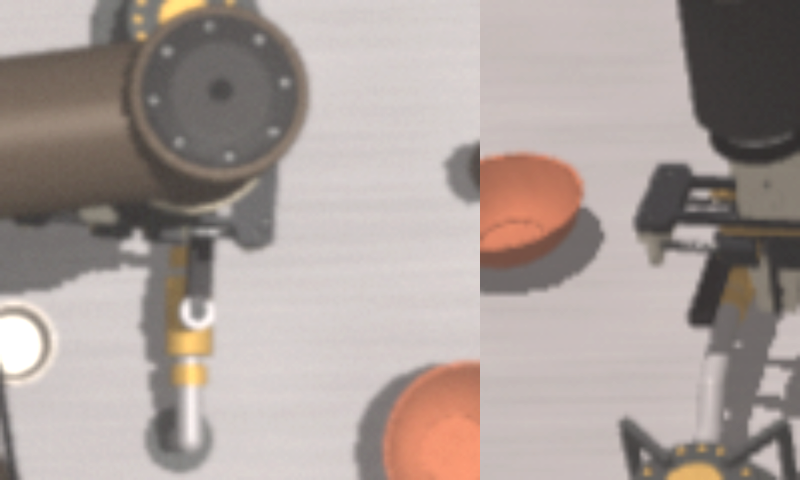

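The closed fingers stand beside the bare lever on its +y side, at lever height and clear of everything. I'll push in an arc and turn the tool with the lever.

Emit:
{"op": "arm_command", "data": {"travel": [[-0.004,-0.03,0],[-0.006,-0.058,0],[-0.004,-0.07,0],[-0.004,-0.083,0],[-0.004,-0.098,0],[-0.004,-0.114,0],[-0.006,-0.13,0],[-0.009,-0.146,0],[-0.014,-0.16,0],[-0.02,-0.175,0],[-0.028,-0.189,0],[-0.036,-0.203,0],[-0.046,-0.215,0],[-0.056,-0.227,0],[-0.068,-0.237,0],[-0.08,-0.247,0],[-0.08,-0.247,0]], "delta_rot": [[0,0,0],[0,0,0],[0,0,-0.044],[0,0,-0.088],[0,0,-0.144],[0,0,-0.2],[0,0,-0.255],[0,0,-0.311],[0,0,-0.367],[0,0,-0.422],[0,0,-0.478],[0,0,-0.533],[0,0,-0.589],[0,0,-0.644],[0,0,-0.7],[0,0,-0.755],[0,0,-0.755]]}}

```text
time_s: 5.2
tcp_pos: [0.5061, -0.2637, 0.1134]
eef_rot: [-180.0, -0.0, -75.0]
contact_force: [-0.5, 1.5, 0.6]
gripper_width: 0.0006
gripper_force: 0.0
```

```bash
python3 - <<'E'
from path import *
cap('top','top3');cap('scene','scene3')
plan((.4553,-.1884),[-85,-90,-92,-94,-96])
d=pickle.load(open('pics/top3.pkl','rb'));s=pickle.load(open('pics/scene3.pkl','rb'))
a=cv2.resize(d['img'][130:270,340:480],(480,480))
b=cv2.resize(s['img'][130:250,200:280],(320,480))
cv2.imwrite('pics/c4.png',cv2.convertScaleAbs(np.hstack([a,b])[:,:,::-1],alpha=1.5))
E
```

```text
[ 0.5062 -0.2633  0.1133] [180.   -0.  -74.9] [ 0.1  0.3 -0.3] 5.3
-85 [-0.025 -0.014] rot -0.112
-90 [-0.04 -0.02] rot -0.167
-92 [-0.046 -0.022] rot -0.19
-94 [-0.052 -0.024] rot -0.212
-96 [-0.058 -0.026] rot -0.234
```

View pics/c4.png

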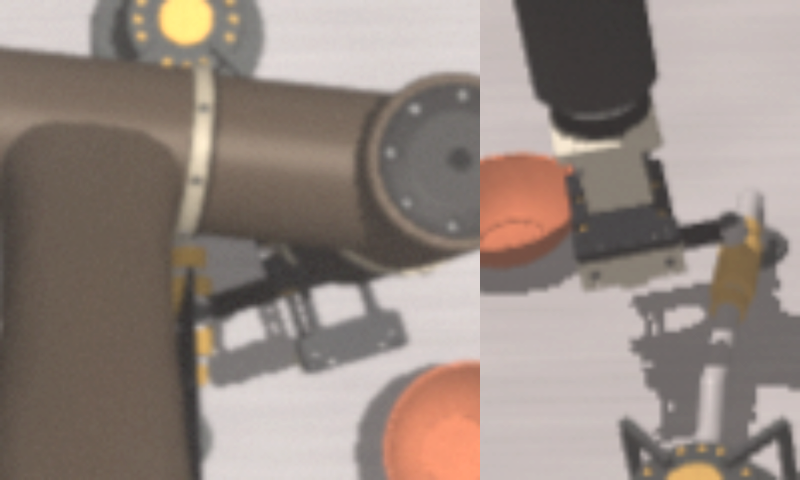

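The lever has followed to about -73°. I'll carry on to the stop while watching the force.

Emit:
{"op": "arm_command", "data": {"travel": [[-0.012,-0.007,0],[-0.025,-0.014,0],[-0.033,-0.017,0],[-0.04,-0.02,0],[-0.044,-0.021,0],[-0.048,-0.022,0],[-0.048,-0.022,0]], "delta_rot": [[0,0,-0.056],[0,0,-0.112],[0,0,-0.14],[0,0,-0.167],[0,0,-0.18],[0,0,-0.19],[0,0,-0.19]]}}

```text
time_s: 6.18
tcp_pos: [0.4825, -0.2739, 0.1133]
eef_rot: [-180.0, -0.0, -92.1]
contact_force: [2.5, -0.7, 0.4]
gripper_width: 0.0006
gripper_force: 1.1
```

Emit:
{"op": "arm_command", "data": {"travel": [[-0.002,0,0],[-0.004,0,0],[-0.006,0,0],[-0.006,0,0]], "delta_rot": [[0,0,0],[0,0,0],[0,0,0],[0,0,0]]}}

```text
time_s: 6.68
tcp_pos: [0.4796, -0.2737, 0.1132]
eef_rot: [-180.0, -0.0, -92.1]
contact_force: [3.0, -2.6, 0.7]
gripper_width: 0.0004
gripper_force: 1.8
```

Emit:
{"op": "arm_command", "data": {"travel": [[-0.002,0,0],[-0.004,0,0],[-0.006,0,0],[-0.008,0,0],[-0.008,0,0]], "delta_rot": [[0,0,0],[0,0,0],[0,0,0],[0,0,0],[0,0,0]]}}

```text
time_s: 7.3
tcp_pos: [0.4793, -0.2738, 0.1135]
eef_rot: [-179.6, -0.0, -92.1]
contact_force: [14.4, -2.0, -9.0]
gripper_width: 0.0004
gripper_force: 7.1
```

The stop is reached: the TCP is held 4 mm short of its command at 14 N. I'll back off, lift and go over to the pot side while turning back.

Emit:
{"op": "arm_command", "data": {"travel": [[0.03,0,0],[0.07,0,0],[0.07,0,0.08],[0.07,0,0.16],[0.07,0,0.26],[0.07,0,0.37],[0.07,0.1,0.37],[0.08,0.2,0.37],[0.09,0.3,0.37],[0.1,0.4,0.37],[0.11,0.5,0.37],[0.12,0.6,0.37],[0.12,0.7,0.37],[0.12,0.8,0.37],[0.12,0.9,0.37],[0.12,0.95,0.37],[0.12,0.95,0.37],[0.12,0.95,0.37]], "delta_rot": [[0,0,0],[0,0,0],[0,0,0],[0,0,0],[0,0,0],[0,0,0],[0,0,0.09],[0,0,0.18],[0,0,0.27],[0,0,0.36],[0,0,0.45],[0,0,0.54],[0,0,0.63],[0,0,0.72],[0,0,0.81],[0,0,0.86],[0,0,0.86],[0,0,0.86]]}}

```text
time_s: 9.55
tcp_pos: [0.5347, 0.2008, 0.2975]
eef_rot: [179.9, 0.1, -14.8]
contact_force: [0.6, 0.0, 1.3]
gripper_width: 0.0003
gripper_force: 0.0
```

```bash
python3 - <<'E'
from m import *
from path import plan
d=cap('top','top4');cap('scene','scene4')
plan((.4428,.1703),[-14.3])
plan((.4428,.1703),[-14.3],off=.055)
for th in (60,70): lever(d,(385,450,205,235),th)
a=cv2.resize(d['img'][100:280,230:470],(800,600))
cv2.imwrite('pics/c5.png',cv2.convertScaleAbs(a[:,:,::-1],alpha=1.5))
E
```

```text
[0.5351 0.2004 0.2979] [180.    0.  -14.8] [ 0.7 -0.2  0.8] 9.65
-14.3 [-0.005 -0.042] rot 0.006
[0.5351 0.2004 0.2979] [180.    0.  -14.8] [ 0.7 -0.2  0.8] 9.65
-14.3 [0.007 0.004] rot 0.006Traceback (most recent call last):
  File "<stdin>", line 6, in <module>
  File "m.py", line 6, in lever
    i=1+st[1:,4].argmax();ys,xs=np.nonzero(l==i)
        ~~~~~~~~~~~~~~~^^
ValueError: attempt to get argmax of an empty sequence
```

```bash
python3 - <<'E'
from m import *
d=pickle.load(open('pics/top4.pkl','rb'))
for th in (80,95):
  try: lever(d,(385,450,205,235),th)
  except Exception as e: print(e)
a=cv2.resize(d['img'][100:280,230:470],(800,600))
cv2.imwrite('pics/c5.png',cv2.convertScaleAbs(a[:,:,::-1],alpha=1.5))
E
```

```text
[403 218  38   8 251] mean [ 0.4524 -0.2506] ang 88.2 ends [ 0.4508 -0.3023] [ 0.4539 -0.2025] w 0.019
[402 218  40  10 332] mean [ 0.4513 -0.2489] ang -88.6 ends [ 0.4501 -0.1991] [ 0.4527 -0.3053] w 0.027
```

View pics/c5.png

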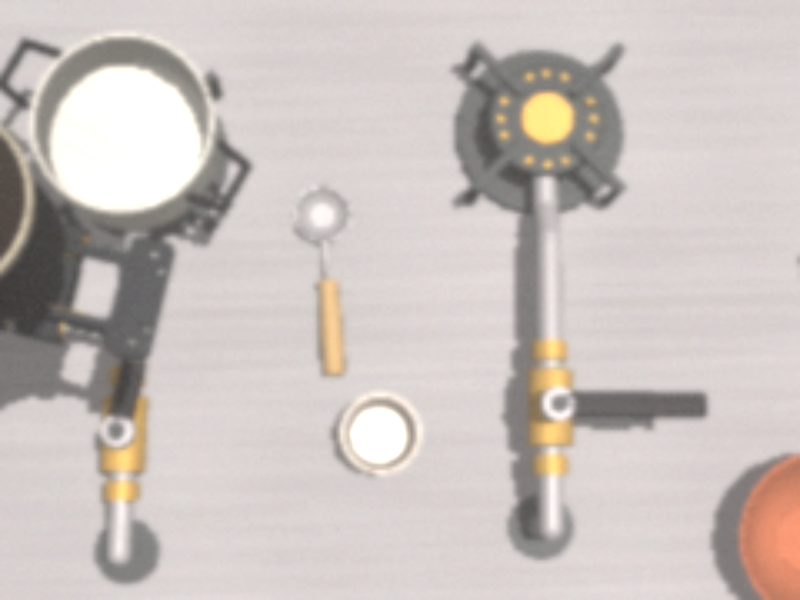

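The bare lever is at -91.8°, square to its pipe (about -2°), and nothing else has moved. At the stop the finger's real offset from the lever axis came out at about 27 mm. I'll lower beside the pot lever and push it part way first.

Emit:
{"op": "arm_command", "data": {"travel": [[0,0,-0.1],[0,0,-0.2],[0,0,-0.3],[0,0,-0.37],[0,0,-0.37],[0,0,-0.37]], "delta_rot": [[0,0,0],[0,0,0],[0,0,0],[0,0,0],[0,0,0],[0,0,0]]}}

```text
time_s: 10.4
tcp_pos: [0.5363, 0.2013, 0.1146]
eef_rot: [-179.9, -0.1, -14.7]
contact_force: [0.2, 0.1, 0.9]
gripper_width: 0.0003
gripper_force: 0.0
```

```bash
python3 - <<'E'
from path import *
plan((.4428,.1703),[-14.3,-20,-25,-30,-35,-40,-42],off=.027)
E
```

```text
[0.5363 0.2013 0.1146] [-1.799e+02 -1.000e-01 -1.470e+01] [0.2 0.1 0.9] 10.4
-14.3 [-0.009 -0.052] rot 0.005
-20 [-0.009 -0.069] rot -0.058
-25 [-0.01  -0.085] rot -0.114
-30 [-0.013 -0.1  ] rot -0.17
-35 [-0.017 -0.115] rot -0.225
-40 [-0.022 -0.13 ] rot -0.281
-42 [-0.025 -0.136] rot -0.303
```

Emit:
{"op": "arm_command", "data": {"travel": [[-0.004,-0.025,0],[-0.009,-0.045,0],[-0.009,-0.055,0],[-0.009,-0.069,0],[-0.01,-0.077,0],[-0.01,-0.085,0],[-0.012,-0.092,0],[-0.013,-0.1,0],[-0.015,-0.107,0],[-0.017,-0.115,0],[-0.02,-0.122,0],[-0.022,-0.13,0],[-0.025,-0.136,0],[-0.025,-0.136,0],[-0.025,-0.136,0]], "delta_rot": [[0,0,0],[0,0,0],[0,0,-0.03],[0,0,-0.058],[0,0,-0.086],[0,0,-0.114],[0,0,-0.142],[0,0,-0.17],[0,0,-0.2],[0,0,-0.225],[0,0,-0.253],[0,0,-0.281],[0,0,-0.303],[0,0,-0.303],[0,0,-0.303]]}}

```text
time_s: 12.28
tcp_pos: [0.523, 0.1331, 0.1132]
eef_rot: [180.0, -0.0, -42.0]
contact_force: [1.9, 0.9, 1.1]
gripper_width: 0.0003
gripper_force: 1.0
```

```bash
python3 - <<'E'
from m import *
from path import plan
d=cap('top','top5');s=cap('scene','scene5');w=cap('wrist','wrist5')
plan((.4428,.1703),[-42,-44,-46,-48],off=.027)
a=cv2.resize(d['img'][160:260,230:330],(400,400));b=cv2.resize(s['img'][160:260,320:420],(400,400))
cv2.imwrite('pics/c6.png',cv2.convertScaleAbs(np.hstack([a,b])[:,:,::-1],alpha=1.5))
E
```

```text
[0.5229 0.1332 0.113 ] [180.  -0. -42.] [1.7 0.6 0.9] 12.425
-42 [0.002 0.001] rot -0.0
-44 [-0.    -0.005] rot -0.023
-46 [-0.003 -0.011] rot -0.045
-48 [-0.006 -0.016] rot -0.067
```

View pics/c6.png

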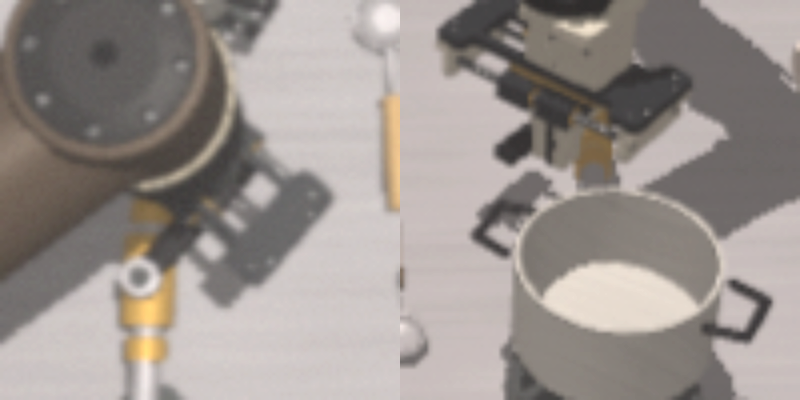

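The lever is following, and it is hidden by the wrist. I'll step back to measure this angle exactly before the last few degrees.

Emit:
{"op": "arm_command", "data": {"travel": [[0.02,0.022,0],[0.05,0.055,0],[0.05,0.055,0.1],[0.05,0.055,0.2],[0.05,0.055,0.3],[0.03,0.15,0.3],[0.01,0.25,0.3],[0,0.35,0.3],[0,0.45,0.3],[0,0.45,0.3]], "delta_rot": [[0,0,0],[0,0,0],[0,0,0],[0,0,0],[0,0,0],[0,0,0],[0,0,0],[0,0,0],[0,0,0],[0,0,0]]}}

```text
time_s: 13.68
tcp_pos: [0.5222, 0.3616, 0.2614]
eef_rot: [179.9, 0.0, -41.8]
contact_force: [-0.0, 0.1, -0.5]
gripper_width: 0.0006
gripper_force: 0.0
```

```bash
python3 - <<'E'
from m import *
d=cap('top','top6')
for th in (70,80,90):
  try: lever(d,(262,310,185,228),th)
  except Exception as e: print(e)
s=r.get_state();print(s['tcp_pos'],s['eef_rot'],s['time_s'])
a=cv2.resize(d['img'][120:260,230:370],(600,600))
cv2.imwrite('pics/c7.png',cv2.convertScaleAbs(a[:,:,::-1],alpha=1.5))
E
```

```text
[267 196  29  31 237] mean [0.4907 0.1253] ang -43.4 ends [0.4543 0.1598] [0.5283 0.0897] w 0.018
[267 196  30  32 255] mean [0.4907 0.1257] ang -43.5 ends [0.4531 0.1614] [0.5284 0.0899] w 0.019
[266 195  31  33 295] mean [0.4907 0.1253] ang -43.6 ends [0.4529 0.1612] [0.5295 0.0884] w 0.021
[0.52226616 0.35996191 0.26154998] [ 1.79831338e+02  6.46588015e-04 -4.18602664e+01] 13.725
```

View pics/c7.png

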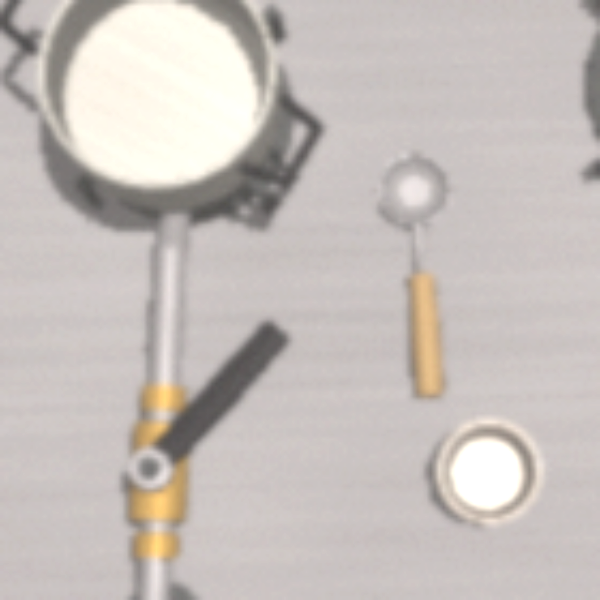

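```bash
python3 - <<'E'
from m import *
d=pickle.load(open('pics/top6.pkl','rb'));im=d['img']
hsv=cv2.cvtColor(im,cv2.COLOR_RGB2HSV);m=cv2.inRange(hsv,(8,100,70),(35,255,255))
pts=[]
for v in list(range(208,218))+list(range(243,252)):
    xs=np.nonzero(m[v,250:290])[0]
    if len(xs)>=6: pts.append((250+(xs.min()+xs.max())/2,v,len(xs)))
print(pts)
W=np.array([ray(d,u,v,.065)[:2] for u,v,_ in pts]);p=np.polyfit(W[:,0],W[:,1],1);print('brass',np.degrees(np.arctan(p[0])))
# pipe: edges by horizontal gradient
Q=[]
g=cv2.GaussianBlur(im.astype(np.float32).mean(2),(0,0),.7)
for v in list(range(174,204))+list(range(253,262)):
    gx=np.abs(np.gradient(g[v,255:282]));w=gx**2
    Q.append((255+(w*np.arange(27)).sum()/w.sum(),v))
print(np.round(Q[::5],1).tolist())
sat=[(255+np.average(np.arange(27),weights=np.clip(125-0*g[v,255:282],1,None)*0+np.clip(g[v,255:282].max()-0,0,None)*0+1),v) for v in (180,)]
for v in (176,182,188,194,200,206,254,258): print(v,g[v,258:280].astype(int))
E
```

```text
[(np.float64(267.5), 211, 8), (np.float64(268.0), 212, 9), (np.float64(268.0), 213, 9), (np.float64(268.0), 214, 9), (np.float64(266.0), 245, 9), (np.float64(266.0), 246, 9), (np.float64(266.0), 247, 9), (np.float64(266.0), 248, 9), (np.float64(265.5), 249, 8)]
brass -4.048609335618431
[[267.3, 174.0], [267.9, 179.0], [267.8, 184.0], [267.8, 189.0], [267.0, 194.0], [266.8, 199.0], [264.3, 253.0], [267.4, 258.0]]
176 [135 134 134 134 134 134 131 122 112 110 117 122 123 120 115 114 121 129
 132 133 132 132]
182 [133 133 133 133 133 131 124 111 109 120 136 147 143 130 122 124 128 130
 131 131 131 131]
188 [136 136 136 135 135 133 126 114 113 125 140 148 141 128 121 124 130 132
 132 132 132 132]
194 [132 132 132 132 130 122 109 105 114 129 142 144 135 123 118 122 127 129
 130 129 129 128]
200 [133 133 133 133 129 119 106 106 118 134 146 144 131 121 119 124 128 130
 131 131 130 131]
206 [134 134 133 133 132 124 112 111 123 140 150 143 129 120 124 130 132 132
 132 131 129 122]
254 [129 127 119 106 100 110 127 143 150 141 127 118 120 125 129 130 130 131
 131 131 131 131]
258 [130 125 115 102 101 113 129 143 145 135 118 100  88  83  84  91 103 116
 125 130 132 132]
```

The pipe is at about -3.6° and the lever at about -43.5°, so it is 40° open. It needs 5° more. I'll go back along the same path and finish.

Emit:
{"op": "arm_command", "data": {"travel": [[0.01,-0.1,0],[0.02,-0.2,0],[0.04,-0.3,0],[0.05,-0.4,0],[0.05,-0.4,0],[0.05,-0.4,-0.1],[0.05,-0.4,-0.2],[0.05,-0.4,-0.3],[0.05,-0.4,-0.3],[0.03,-0.424,-0.3],[0.015,-0.442,-0.3],[0.005,-0.454,-0.3],[0,-0.459,-0.3],[-0.005,-0.464,-0.3],[-0.005,-0.464,-0.3],[-0.005,-0.464,-0.3]], "delta_rot": [[0,0,0],[0,0,-0.02],[0,0,-0.04],[0,0,-0.058],[0,0,-0.058],[0,0,-0.058],[0,0,-0.058],[0,0,-0.058],[0,0,-0.058],[0,0,-0.058],[0,0,-0.058],[0,0,-0.058],[0,0,-0.058],[0,0,-0.058],[0,0,-0.058],[0,0,-0.058]]}}

```text
time_s: 15.72
tcp_pos: [0.5207, 0.1266, 0.1132]
eef_rot: [-180.0, -0.0, -47.2]
contact_force: [3.1, 2.3, 1.4]
gripper_width: 0.0004
gripper_force: 1.5
```

Emit:
{"op": "arm_command", "data": {"travel": [[0.02,0.022,0],[0.05,0.05,0],[0.05,0.05,0.1],[0.05,0.05,0.2],[0.05,0.05,0.3],[0.03,0.15,0.3],[0.01,0.25,0.3],[0,0.35,0.3],[0,0.45,0.3],[0,0.45,0.3]], "delta_rot": [[0,0,0],[0,0,0],[0,0,0],[0,0,0],[0,0,0],[0,0,0],[0,0,0],[0,0,0],[0,0,0],[0,0,0]]}}

```text
time_s: 16.98
tcp_pos: [0.5196, 0.3545, 0.261]
eef_rot: [179.8, -0.0, -47.0]
contact_force: [-0.5, -1.1, -0.2]
gripper_width: 0.0003
gripper_force: 0.0
```

```bash
python3 - <<'E'
from m import *
d=cap('top','top7')
for th in (70,80,90):
  try: lever(d,(262,312,185,230),th)
  except Exception as e: print(e)
for th in (80,90): lever(d,(385,450,205,235),th)
s=r.get_state();print(s['tcp_pos'],s['time_s'])
# change vs first picture
e=pickle.load(open('pics/top1.pkl','rb'));df=(cv2.absdiff(d['img'],e['img']).max(2)>40).astype(np.uint8)
k,l,st,c=cv2.connectedComponentsWithStats(df);print(st[1:][st[1:,4]>12])
E
```

```text
[267 198  31  30 237] mean [0.4869 0.1226] ang -47.3 ends [0.4521 0.1603] [0.5222 0.0844] w 0.018
[267 198  32  30 260] mean [0.487 0.123] ang -47.8 ends [0.4527 0.1608] [0.5222 0.0841] w 0.021
[267 197  32  32 298] mean [0.4873 0.1222] ang -47.4 ends [0.4511 0.1615] [0.5235 0.0828] w 0.021
[402 218  40   9 297] mean [ 0.4521 -0.25  ] ang 89.7 ends [ 0.4518 -0.3049] [ 0.4524 -0.1996] w 0.023
[402 218  40  10 335] mean [ 0.4512 -0.2489] ang -88.6 ends [ 0.4499 -0.1991] [ 0.4526 -0.3053] w 0.027
[0.51958734 0.3528925  0.2612463 ] 17.025
[[   63   137    42    88  3019]
 [  114   140   179   260 11715]
 [  148   151    21    30   232]
 [  391   177    13    42   418]
 [  262   186    17    40   302]
 [  270   197    29    31   256]
 [   34   208    19    27   205]
 [  402   218    40    10   333]
 [   56   227    52    65  1611]
 [   30   229    22    50   769]
 [   51   237    12    12    68]
 [  152   268    13    13    49]
 [    0   283    21    27   204]
 [   21   283    12     4    33]
 [   25   289    13    14    48]
 [   34   291     8     7    15]
 [  126   295     7     5    22]
 [   37   296    20    19   119]
 [   89   296    97    70  3159]
 [  103   298     4    12    34]
 [   56   304     8    17    31]
 [    0   306     4    22    69]
 [   42   310     5     6    13]
 [    1   312    42    28   579]
 [   45   322     4     8    25]
 [   50   336    13    19    78]
 [   52   351    32    44   846]
 [  302   350     8     7    34]
 [  301   356    10    14    85]
 [  189   359    20    16   180]
 [  355   366     7     5    15]
 [  365   377     8     8    26]
 [  371   386     8    14    45]
 [   87   388    60    12   319]]
```

```bash
python3 - <<'E'
from h import *
s=cap('scene','scene7');d=pickle.load(open('pics/top7.pkl','rb'))
cv2.imwrite('pics/c8.png',np.vstack([cv2.resize(d['img'],(480,300)),cv2.resize(s['img'],(480,300))])[:,:,::-1])
E
```

```text
(no output)
```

View pics/c8.png

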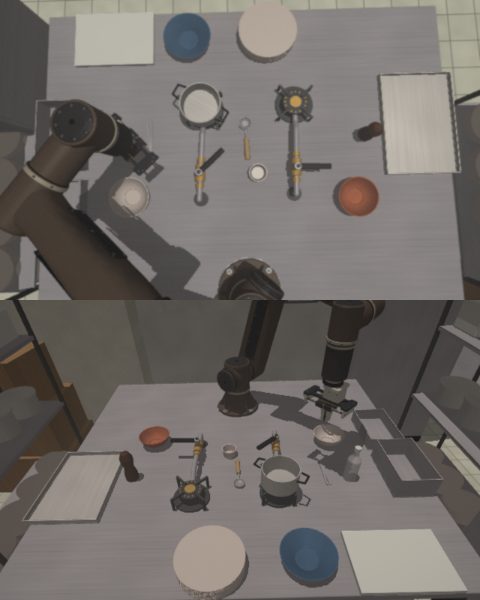

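The final views show the bare lever square across its pipe and the pot lever at about 44°. The bottle is upright, nothing else has been disturbed, and the arm is clear. Handing in.

```bash
python3 -c "
from plant import close_job
print(close_job())"
```

```text
the job is handed in; nothing more can be done
None
```

The bare ring's lever is fully shut against its stop, the pot's lever is at about 44° (halfway) and was never shut on the way, nothing else looks moved, and the job was handed in after about 17 s of robot time.

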